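# Press a label holder home behind the shelf lip

## Task

Take the label holder with the green tab out of its wooden stand and slide it edgewise down behind the metal lip on the front of the little plywood riser shelf, into the empty bay beside the blue one. Push it down against the spring clip until it is fully home, and finish while still holding it pressed home: the clip would lift it again if you let go. Leave the orange label holder, the wax tin and the roll of tape where they are.

Things in the scene. Friction and masses are not known exactly. Their poses are not given: they have to be found in the camera images.
- green_holder: Upright label holder: a white plate 5 thick (x) x 70 wide (y) x 50 tall, with a grip tab in green, 10 (x) x 36 (y) x 34 tall centred on top of it (50 to 84 mm above the foot) and a stripe of green across its label. About 60 g. Faces alike. Origin: middle of its foot (lower edge); z up. It stands loosely upright in the groove of one of the two wooden stands, either one. This is the one to fit.
- orange_holder: Upright label holder: a white plate 5 thick (x) x 70 wide (y) x 50 tall, with a grip tab in orange, 10 (x) x 36 (y) x 34 tall centred on top of it (50 to 84 mm above the foot) and a stripe of orange across its label. About 60 g. Faces alike. Origin: middle of its foot (lower edge); z up. It stands in the other stand and is to be left there.
- riser: Plywood riser shelf fixed to the bench, 100 deep (x) x 196 wide (y) x 58 tall. Origin: on the bench under the middle of its front face; x points from the face back under the shelf, y left along the front as the robot sees it, z up. Along the front runs an aluminium channel with two bays: the left one (+y) is filled by a fixed label holder with a blue tab, the right one is empty.
- lip_top (a point): Point fixed to the riser: middle of the flared top edge of the lip at the empty bay, 46 mm above the bench, 17 mm in front of the face. The lip is upright and 3 thick up to 36 mm, leaving a channel 9 mm wide to the face, then flares outward; the face goes on up to 58 mm. The bay is 77 mm long between black end blocks 34 mm tall.
- bay_floor (a point): Point fixed to the riser: middle of the floor of the empty bay (8 mm above the bench), midway between lip and front face. Axes as the riser's. A holder that is fully home has its foot here.
- clip (a joint): Flat steel spring clip at the bottom of the empty bay, hidden behind the lip. 0 = up (its top 10 mm above the bay floor), 0.010 = pressed right down level with the floor, which is a hard stop. It pushes back with 3 N at first and 8 N right down, and springs up when released.
- caddy_a: Wooden stand fixed to the bench, 54 (x) x 96 (y) x 26 tall, with a groove along y, 8 mm wide, 76 mm long and 18 mm deep, in which a label holder stands. Origin: middle of its underside.
- caddy_b: The other wooden stand, same as caddy_a.
- tin: Flat round yellow tin, 66 across, 26 tall, standing on top of the riser behind the channel. Origin: middle of its underside. Leave alone.
- tape: Roll of black tape lying on the bench, 58 across, 19 tall. Origin: middle of its underside. Leave alone.
There are look-alikes about, which are no part of the job. Leave any purple look-alike of the green_holder alone.

How it is judged (in metres and radians):
On the way, in this order (a step that is already met when the one before it is completed fails the run):
1. the green holder is lifted clear of its stand (height (world z) of green_holder above 0.035 m and contact force between green_holder and caddy_a below 0.05 N and contact force between green_holder and the fingers above 0.5 N), for 0.1 s.
2. its foot has gone down behind the lip into the empty bay (x of green_holder in the frame of bay_floor between -0.005 and 0.005 m and y of green_holder in the frame of bay_floor between -0.007 and 0.007 m and angle between green_holder's own z axis and vertical below 0.15 rad and angle between the x axis of green_holder and the x axis of bay_floor, either way round below 0.15 rad and z of green_holder in the frame of bay_floor below 0.026 m), for 0.05 s.
At the end, for the whole second after the job is handed in: Green holder upright in the empty bay (within 0.15 rad), foot within 5 mm across, 7 mm along and 3 mm above the middle of its floor, clip down over 8 mm and pushing with over 3 N, at rest, fingers on it with over 1 N; orange holder, tin and tape within 20 mm of their starts (x of green_holder in the frame of bay_floor between -0.005 and 0.005 m and y of green_holder in the frame of bay_floor between -0.007 and 0.007 m and angle between green_holder's own z axis and vertical below 0.15 rad and angle between the x axis of green_holder and the x axis of bay_floor, either way round below 0.15 rad and value of joint clip above 0.008 m and z of green_holder in the frame of bay_floor below 0.003 m and contact force between green_holder and the fingers above 1 N and contact force between green_holder and clip above 3 N and linear speed of green_holder below 0.02 m/s and contact force between green_holder and tin below 0.05 N and distance of each of orange_holder, tin, tape from where it was at the start of the episode below 0.02 m); the arm keeps its last pose, push and grip.
It fails at once if the orange label holder is knocked away (more than 30 mm) (distance of orange_holder from where it was at the start of the episode above 0.03 m).
It fails at once if the wax tin is knocked away (more than 30 mm) (distance of tin from where it was at the start of the episode above 0.03 m).
It fails at once if the roll of tape is knocked away (more than 30 mm) (distance of tape from where it was at the start of the episode above 0.03 m).
It also fails if it takes over 40 s, if anything falls off the work surface, if the arm or the gripper's body presses on something with over 40 N, if the wrist force passes 120 N, or if a joint passes its speed limit or range.

## Robot

A 6-joint arm with a two-finger parallel gripper is mounted at the origin on a cart in front of the work surface, level with it; the furniture and walls round the work are solid. World frame = base frame: x ahead of the robot, y to its left, z up, the work surface at z = 0. Lengths are in mm, angles in rad, forces in N, time in s.
With the tool pointing down it reaches from about 275 to 825 mm from the base axis. Payload 5.2 kg.
Tool frame: the origin (TCP) lies at the very end of the fingers, on their centre line; the grasp point (between the pads) lies 19 mm behind it; z points along the fingers, y is the line along which they close (so a half turn about z gives the same grasp; the last joint's range is limited). The gripper opens to 93 mm and grips with 3 to 60 N. Pads are 15 mm wide; open, the fingers measure 128 mm over their backs; the gripper's body (75 mm by 188 mm) begins 65 mm behind the grasp point.
Start: joints at [1.055, 0.259, 1.535, -0, 1.348, -0.203], TCP at [169.226, 523.323, 218.653] pointing down, gripper open.
Joint ranges: [-3.14, 3.14], [-0.91, 2.08], [0.19, 2.58], [-1.22, 4.36], [0.22, 2.71], [-3.12, 3.12]. Speed limits (rad/s): [2.57, 2.57, 3.14, 3.14, 3.14, 3.14].

## Interface

Orientations are given as [roll, pitch, yaw] about the fixed x, y, z axes, in that order (R = Rz(yaw) Ry(pitch) Rx(roll)).
In Python, from bench import robot gives the robot as it stands. The module is installed in compiled form; this text tells all that it offers. Calls block until the motion is done:
- robot.move_ptp(position, orientation): joint-space move of the TCP to a pose.
- robot.move_linear(position, ori=None, speed=150, f_stop=None): straight line of the TCP; ori=None keeps the orientation; speed is the mean speed in mm/s. With f_stop (N) it stops when the force on the tool has changed by that much, and returns True; else False.
- robot.move_j(angles): joint-space move.
- robot.move_gripper(opening): opening from 0.0 (shut) to 1.0 (fully open); the grip force is fixed at half the most; returns when the fingers have stopped.
- robot.sleep(seconds).
- robot.inverse_kinematics(position, orientation): joint angles nearest the present ones, or None.
- robot.get_image(name): name is "scene" or "top" or "wrist"; returns a dict with "img" (420x560x3 uint8, blue, green, red), "fovy" (degrees; the focal length in pixels is half the picture's height over the tangent of half this angle, whatever the lens; pixels are square), "cx", "cy" (the principal point, pixels), "eye" and "orientation" of the camera in the world. Camera axes: x right, y down, z forward; pixel columns grow to the right and rows downward; lengths in mm; the calibration is good to about 2 mm. A picture is of the moment at which its call begins. There is no depth.
A pose or a line that the arm cannot do raises robot.MotionError and nothing moves.
- robot.hand_in(): hands the job in; it is judged then, once.
Readings, each from a call of its own:
- robot.current_t(): time.
- robot.current_qpos(): joint angles.
- robot.current_joint_vel(): joint speeds.
- robot.current_joint_efforts(): joint torques, N m.
- robot.current_tcp_pos(): TCP position.
- robot.current_eef_rot(): TCP orientation.
- robot.current_contact_force(): force on the tool from outside, world axes, zero at the start.
- robot.current_ft_torque(): the same for the moment, N m.
- robot.current_gripper_width(): opening from 0.0 (shut) to 1.0 (fully open).
- robot.current_finger_force(): force on a finger pad.
Only numpy, scipy, OpenCV 4.12 (cv2) and the standard library are available. Lean on these libraries where they do the work, as an engineer would, in place of code of your own. Each camera call takes 0.05 s, during which the arm holds its last target. There are 200 camera calls.

## Working session

There is one attempt and no reset: what is moved stays moved. The work goes in short steps, each a Python script; the robot and the scene stay as the last script left them, time stands still between calls to the robot, and variables do not carry over. Pictures are saved under pics/ and viewed, at most 10 in all, crops included, and the job is handed in when it is done.

```bash
mkdir -p pics
python3 - <<'E'
from bench import robot
import cv2,numpy as np,pickle
d={}
for n in("scene","top"):
    r=robot.get_image(n);d[n]=r;cv2.imwrite(f"pics/{n}0.png",r["img"])
    print(n,{k:v for k,v in r.items() if k!="img"})
pickle.dump(d,open("d0.pkl","wb"))
print(robot.current_t(),robot.current_eef_rot())
E
```

```text
scene {'fovy': 45.17710264099094, 'cx': 280.09972848214414, 'cy': 209.8351896665985, 'eye': array([  47.61095815, -407.86481638, 1055.50868159]), 'orientation': array([-2.41023194,  0.0056674 , -0.52377659])}
top {'fovy': 52.94461463391199, 'cx': 282.635715502179, 'cy': 205.34401817042792, 'eye': array([ 337.46566884,  338.91749337, 1066.11807907]), 'orientation': array([-2.98933486,  0.01733097, -1.54179707])}
0.1 [-3.13999458e+00 -3.09405287e-04  2.82878907e+00]
```

View pics/scene0.png

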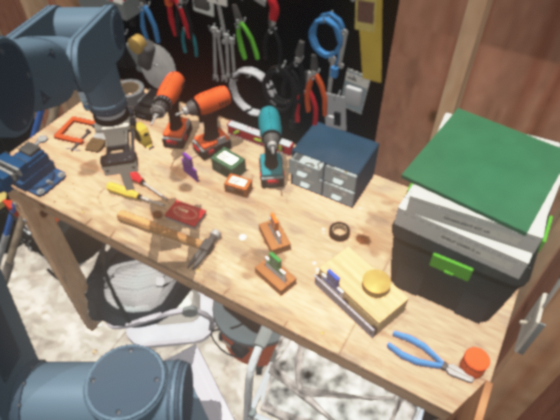

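View pics/top0.png

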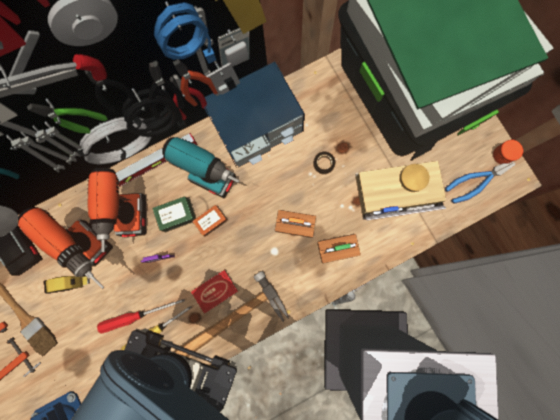

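Candidates: the green tab at scene (275,260) / top (342,246) in the front wooden stand; the orange tab at scene (274,222) / top (295,222); a purple look-alike at scene (190,165). The green one in the stand is the one meant. I'll confirm it in an enlarged crop.

```bash
cat > h.py <<'E'
import numpy as np,cv2
from scipy.spatial.transform import Rotation as Ro
def f(c): return c["img"].shape[0]/2/np.tan(np.radians(c["fovy"])/2)
def ray(c,uv):
    R=Ro.from_euler("xyz",c["orientation"]).as_matrix()
    d=R@np.array([(uv[0]-c["cx"])/f(c),(uv[1]-c["cy"])/f(c),1]); return np.array(c["eye"]),d
def onz(c,uv,z):
    e,d=ray(c,uv); return e+d*(z-e[2])/d[2]
def proj(c,p):
    R=Ro.from_euler("xyz",c["orientation"]).as_matrix()
    q=R.T@(np.array(p)-c["eye"]); return np.array([c["cx"]+f(c)*q[0]/q[2],c["cy"]+f(c)*q[1]/q[2]])
E
python3 - <<'E'
import pickle,cv2,numpy as np
from h import *
d=pickle.load(open("d0.pkl","rb"))
a=cv2.resize(d["top"]["img"][150:270,265:455],(798,504),interpolation=cv2.INTER_CUBIC)
cv2.imwrite("pics/crop_top.png",a)
a=cv2.resize(d["scene"]["img"][205:335,240:415],(798,593),interpolation=cv2.INTER_CUBIC)
cv2.imwrite("pics/crop_scene.png",a)
for n,u in(("green",(342,246)),("orange",(295,222)),("blue",(390,210))): print(n,onz(d["top"],u,85).round())
E
```

```text
green [396. 220.  85.]
orange [449. 330.  85.]
blue [483. 109.  85.]
```

View pics/crop_top.png

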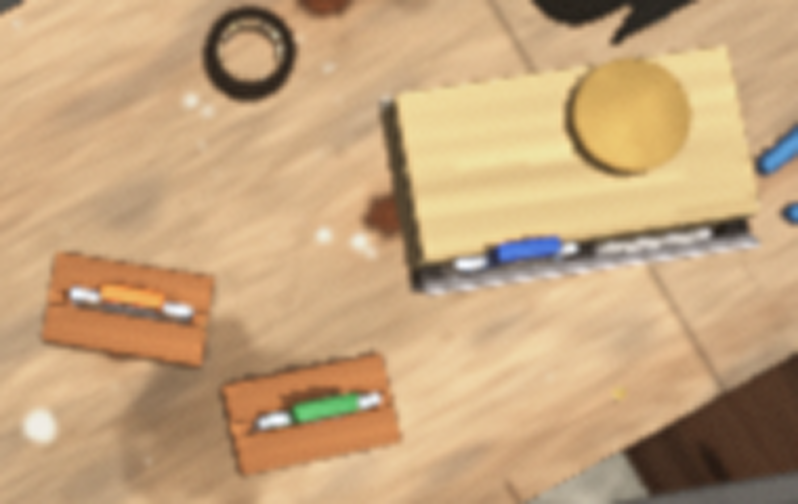

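View pics/crop_scene.png

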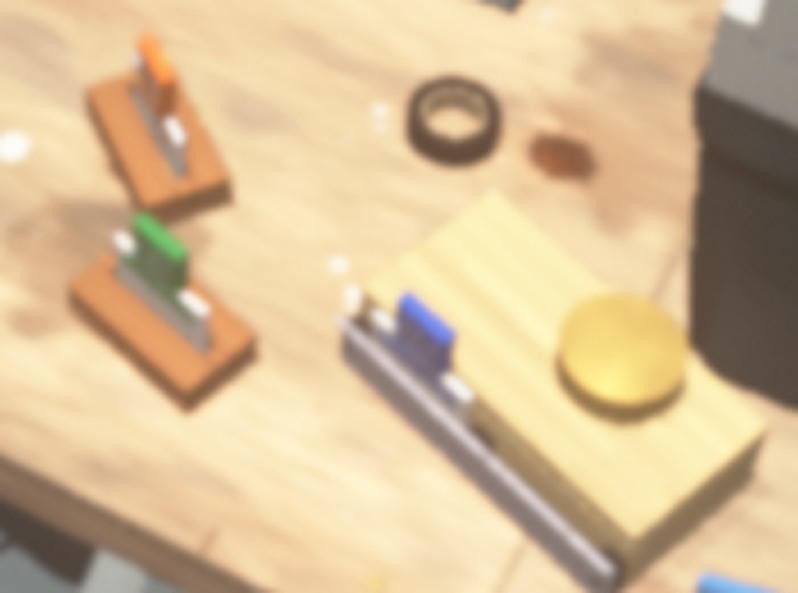

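The crops confirm the green tab in the front stand, at crop_top (325,406), which is top view (342,247). The empty bay is to the right of the blue tab, at crop_top (655,242). The tin is at the far right rear. Next come the wrist close-ups.

```bash
python3 - <<'E'
import pickle
from h import *
from bench import robot
d=pickle.load(open("d0.pkl","rb"))["top"]
P=lambda x,y,z:onz(d,(265+x/4.2,150+y/4.2),z)
a,b=P(293,414,84),P(357,401,84); gy=np.arctan2(*(a-b)[[1,0]]); print("green",(a+b)/2,"ydir",gy)
a,b=P(425,290,46),P(757,240,46); ry=np.arctan2(*(a-b)[[1,0]]); print("lip ends",a,b,"ydir",ry)
print("tin",P(632,115,84))
g=P(325,407,84)
# tool x along holder y (or opposite): yaw=ydir or ydir+pi
for yaw in(gy,gy-np.pi):
    print(yaw,robot.inverse_kinematics([g[0],g[1],250],[np.pi,0,yaw]))
yaw=gy
robot.move_ptp([g[0],g[1],250],[np.pi,0,yaw])
r=robot.get_image("wrist");pickle.dump(r,open("w1.pkl","wb"));cv2.imwrite("pics/w1.png",r["img"])
p=(P(425,290,46)*.3+P(757,240,46)*.7)
robot.move_ptp([p[0],p[1],250],[np.pi,0,ry])
r=robot.get_image("wrist");pickle.dump(r,open("w2.pkl","wb"));cv2.imwrite("pics/w2.png",r["img"])
print(robot.current_t(),robot.current_qpos(),r["eye"],robot.current_tcp_pos(),r["fovy"])
E
python3 -c "
import cv2,numpy as np
a,b=[cv2.imread(f'pics/w{i}.png') for i in(1,2)]
cv2.imwrite('pics/w12.png',cv2.resize(np.hstack([a,b]),(800,300)))"
```

```text
green [393.67321521 219.14486002  84.        ] ydir 1.7982354189689824
lip ends [465.14889309 157.39216835  46.        ] [499.4298148  -33.99501789  46.        ] ydir 1.748034974198093
tin [562.86775964  47.80039396  84.        ]
1.7982354189689824 [ 2.59335015e-01  5.56393780e-02  1.70236713e+00 -4.44089210e-16
  1.38358615e+00  3.18959229e-02]
-1.3433572346208107 [ 0.25933502  0.05563938  1.70236713  0.          1.38358615 -3.10969673]
2.4917 [-1.77884557e-01  1.28099301e-01  1.62124962e+00  7.12469079e-04
  1.39273102e+00 -3.56911746e-01] [476.80253261  96.21465203 415.57947878] [488.65940681  24.984227   249.97947327] 61.47102179657821
```

View pics/w12.png

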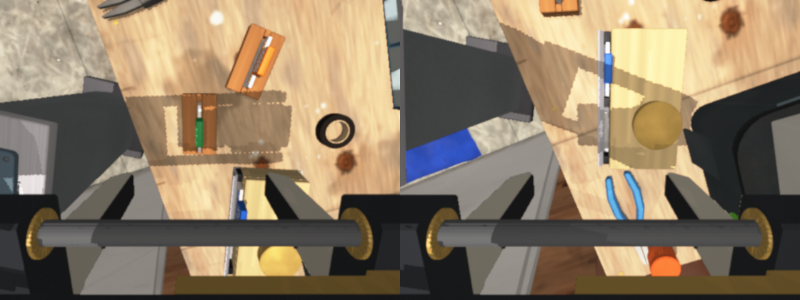

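The wrist views show the green holder at w1 full-res (278,180) and the lip and channel at w2 (283,40–230), with the blue tab above the empty bay. I'll enlarge the two regions.

Run:
```python
import cv2,numpy as np
a=cv2.imread('pics/w1.png')[120:225,240:320];b=cv2.imread('pics/w2.png')[30:240,270:320]
k=cv2.INTER_NEAREST
A=cv2.resize(a,None,fx=5,fy=5,interpolation=k);B=cv2.resize(cv2.rotate(b,cv2.ROTATE_90_CLOCKWISE),None,fx=3.8,fy=3.8,interpolation=k)
print(A.shape,B.shape)
A=cv2.resize(cv2.rotate(a,cv2.ROTATE_90_CLOCKWISE),None,fx=4.8,fy=4.8,interpolation=k)
c=np.zeros((A.shape[0]+B.shape[0],800,3),np.uint8);c[:A.shape[0],:A.shape[1]]=A;c[A.shape[0]:,:B.shape[1]]=B
cv2.imwrite('pics/z12.png',c);print(c.shape,A.shape)
```

```text
(525, 400, 3) (190, 798, 3)
(574, 800, 3) (384, 504, 3)
```

View pics/z12.png

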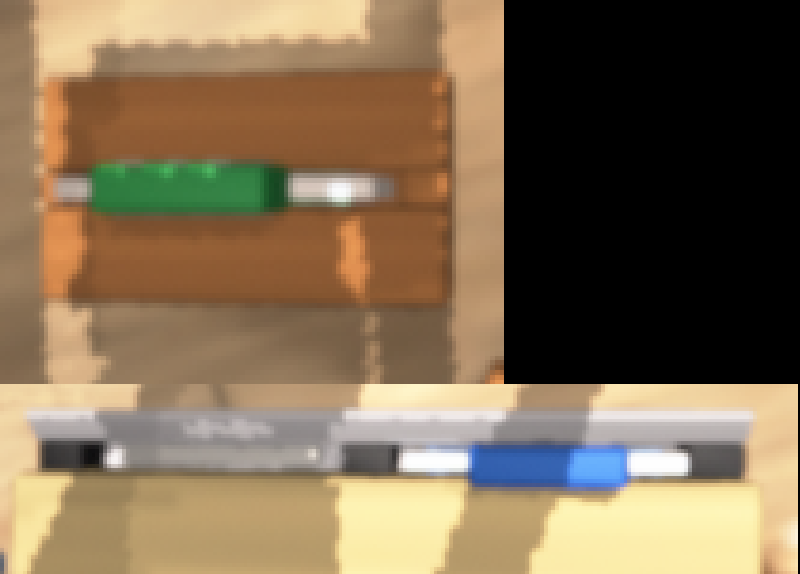

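Run:
```python
import pickle
from h import *
w=pickle.load(open("w2.pkl","rb"));d=pickle.load(open("d0.pkl","rb"));im=w["img"].astype(int)
print(w["orientation"])
# face edge: first strongly yellow column per row
hsv=cv2.cvtColor(w["img"],cv2.COLOR_BGR2HSV)
def edge(row):
    s=hsv[row,283:310,1].astype(float); g=np.diff(s); k=np.argmax(g[5:])+5
    return 283+k+0.5+ (0 if k<1 or k+1>=len(g) else .5*(g[k+1]-g[k-1])/max(1,g[k-1]+g[k]+g[k+1]))
rows=[r for r in range(46,234)]
e=np.array([edge(r) for r in rows]);rows=np.array(rows)
blue=(hsv[...,0]>100)&(hsv[...,0]<130)&(hsv[...,1]>120)
ok=np.array([not blue[r,283:310].any() for r in rows])
for _ in range(4):
    p=np.polyfit(rows[ok],e[ok],1);res=e-np.polyval(p,rows);ok&=abs(res)<max(.5,1.5*res[ok].std())
print("face line",p,ok.sum(),res[ok].std())
fp=lambda r:onz(w,(np.polyval(p,r),r),58)
B=lambda x,y,z:onz(w,(270-.5+y/3.8,240-.5-x/3.8),z)
c0,c1=B(15,94,58),B(760,100,58)
a,b=fp(50),fp(230); ydir=(a-b)/np.linalg.norm(a-b); xdir=np.array([ydir[1],-ydir[0],0])
print("yaw of riser",np.arctan2(xdir[1],xdir[0]),"corner z58",c0,c1,np.linalg.norm(c1-c0))
O=fp(140); O=O+ydir*((c0+c1)/2-O).dot(ydir); print("front mid",O)
def L(n,q): v=q-O; print(n,"x %.1f y %.1f"%(v@xdir,v@ydir))
for n,x,y,z in(("lip end R",25,26,46),("lip end L",755,26,46),("mid block R face",342,72,34),("mid block left",398,72,34),("Rblock edge 85",85,72,34),("Rblock edge105",105,72,34),("R block outer",40,72,34),("L block outer",745,72,34),
 ("blue pl r",400,76,58),("blue pl l",690,76,58),("clip r",105,72,18),("clip l",322,72,18)): L(n,B(x,y,z))
T=d["top"]
for n,x,y,z in(("TOP face l",418,262,58),("lip L",425,290,46),("lip R",757,240,46),("face r",755,214,58)): L(n,onz(T,(265+x/4.2,150+y/4.2),z))
np.savez("riser.npz",O=O,xd=xdir,yd=ydir)
# green holder in w1
w=pickle.load(open("w1.pkl","rb"));h=cv2.cvtColor(w["img"],cv2.COLOR_BGR2HSV)[120:225,240:320]
m=((h[...,0]>45)&(h[...,0]<85)&(h[...,1]>90)).astype(np.uint8)
cn=max(cv2.findContours(m,0,2)[0],key=cv2.contourArea)+[240,120]
print(cv2.minAreaRect(cn),cv2.boundingRect(cn))
G=lambda x,y,z:onz(w,(240-.5+y/4.8,225-.5-x/4.8),z)
a,b=G(92,188,84),G(265,188,84);print("tab top ends",a,b,np.linalg.norm(a-b))
a2,b2=G(53,188,50),G(375,187,50);print("plate",a2,b2,(a2+b2)/2,np.linalg.norm(a2-b2))
k=G(45,75,26),G(45,300,26),G(447,72,26),G(447,300,26);print("caddy c",sum(k)/4,"ydir",np.arctan2(*(k[2]-k[0]+k[3]-k[1])[[1,0]]),[np.linalg.norm(k[0]-k[1]),np.linalg.norm(k[0]-k[2])])
v=b-a;print("tab mid",(a+b)/2,"ydir",np.arctan2(v[1],v[0]))
print(w["orientation"],w["eye"])
```

```text
[2.87685051e+00 3.27141968e-04 1.78030898e-01]
face line [-1.31552346e-02  2.94749466e+02] 119 0.28373504067887395
yaw of riser 0.17512221987407905 corner z58 [515.98313099 -28.80137824  58.        ] [481.01365616 161.37307936  58.        ] 193.36284155312896
front mid [496.40525609  65.91550199  58.        ]
lip end R x -16.5 y -98.0
lip end L x -16.7 y 97.6
mid block R face x -3.7 y -7.5
mid block left x -3.9 y 8.0
Rblock edge 85 x -2.9 y -83.4
Rblock edge105 x -3.0 y -77.2
R block outer x -2.8 y -97.5
L block outer x -4.8 y 97.3
blue pl r x -3.5 y 10.1
blue pl l x -4.2 y 80.7
clip r x -2.5 y -81.8
clip l x -3.2 y -15.1
TOP face l x 0.5 y 99.0
lip L x -14.8 y 95.5
lip R x -14.4 y -98.9
face r x -0.6 y -96.2
((278.5, 185.0), (9.0, 40.0), 0.0) (274, 165, 10, 41)
tab top ends [398.2091599  203.46384808  84.        ] [390.19649213 237.87845222  84.        ] 35.335079212807464
plate [402.33839101 185.66746586  50.        ] [385.86313298 255.48658487  50.        ] [394.10076199 220.57702537  50.        ] 71.73662597278108
caddy c [393.39387532 222.7835554   26.        ] ydir 1.8030462901300344 [np.float64(53.975452372318095), np.float64(94.52246447018959)]
tab mid [394.20282601 220.67115015  84.        ] ydir 1.7995485330526373
[ 2.87624458e+00 -3.70436924e-05  2.28873257e-01] [378.02126194 290.76865296 415.64537032]
```

```bash
cat >> h.py <<'E'
Z=np.load("riser.npz");BAY=(Z["O"]-4.5*Z["xd"]-45.5*Z["yd"])[:2]
YB=np.arctan2(Z["yd"][1],Z["yd"][0]);PI=np.pi
E
python3 - <<'E'
from h import *
from bench import robot
import pickle
g=[394.2,220.7];yaw=1.8
print(BAY,YB)
robot.move_gripper(.4)
robot.move_ptp([*g,150],[PI,0,yaw])
print(robot.move_linear([*g,64],speed=80,f_stop=10))
robot.move_gripper(0);print(robot.current_gripper_width()*93,robot.current_finger_force(),robot.current_tcp_pos())
robot.move_linear([*g,180],speed=100)
print(robot.current_gripper_width()*93,robot.current_finger_force())
up=BAY
robot.move_ptp([*up,180],[PI,0,YB])
r=robot.get_image("wrist");pickle.dump(r,open("w3.pkl","wb"))
s=robot.get_image("scene");pickle.dump(s,open("s3.pkl","wb"))
print(robot.current_tcp_pos(),robot.current_eef_rot(),robot.current_contact_force(),robot.current_t())
t=cv2.resize(r["img"],(560,420));p=proj(s,[*BAY,100]).astype(int)
c=cv2.resize(s["img"][p[1]-70:p[1]+70,p[0]-40:p[0]+40],(240,420))
cv2.imwrite("pics/w3.png",np.hstack([t,c]))
E
```

```text
[499.90147872  20.32738482] 1.7459185466689757
False
9.45486391772227 29.999952614307404 [394.25131561 220.72643366  64.10367525]
9.655833438352138 29.999832808971405
[499.23430955  21.87099877 179.92066808] [-3.14119536e+00 -6.61632523e-04  1.74771248e+00] [ 0.04026444  0.67111919 -0.55977211] 8.55
```

View pics/w3.png

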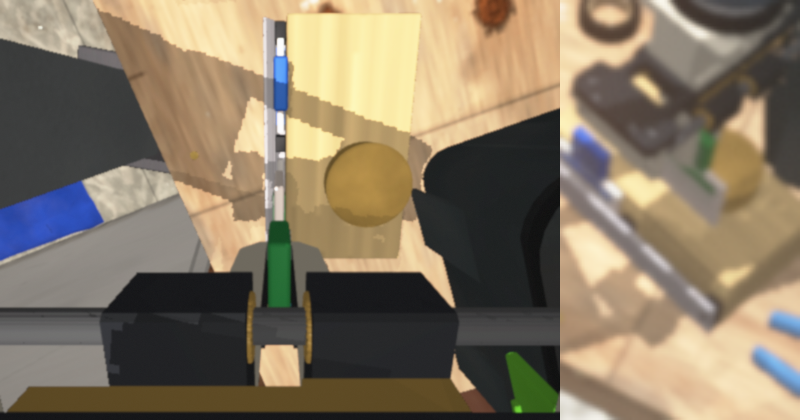

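The holder hangs upright in the grip (tab at (279,240), plate end at (279,200)), lined up with the channel. I'll lower it under force guard.

Run:
```python
from h import *
from bench import robot
robot.sleep(.3);print(robot.current_tcp_pos(),robot.current_contact_force())
robot.move_linear([*BAY,112],[PI,0,YB],speed=80)
robot.sleep(.2);print(robot.current_tcp_pos(),robot.current_contact_force())
print(robot.move_linear([*BAY,77],speed=30,f_stop=6))
robot.sleep(.2);print(robot.current_tcp_pos(),robot.current_contact_force(),robot.current_gripper_width()*93,robot.current_t())
```

```text
[499.80157217  21.07507815 180.14349218] [-0.55832149 -0.01996009 -0.30314363]
[500.27829775  20.27057834 112.52302444] [ 0.63838558  0.19238507 -1.25357032]
False
[499.99674478  20.32289676  77.16411349] [ 0.22201213  0.07637375 -1.07082488] 10.30540667128886 11.5667
```

Run:
```python
from h import *
from bench import robot
for z in (74,71,68,66,64):
    s=robot.move_linear([*BAY,z],speed=25,f_stop=18)
    robot.sleep(.1);print(z,s,robot.current_tcp_pos().round(2),robot.current_contact_force().round(2))
    if s: break
if not s: print(robot.move_linear([*BAY,61],speed=15,f_stop=10))
robot.sleep(.5)
print(robot.current_tcp_pos(),robot.current_contact_force(),robot.current_finger_force(),robot.current_gripper_width()*93,robot.current_t())
```

```text
74 False [500.17  20.3   74.14] [ 0.61 -0.7   0.64]
71 False [500.17  20.28  71.22] [0.23 0.33 3.54]
68 False [500.19  20.27  68.24] [ 0.36 -0.56  5.41]
66 False [500.2   20.27  66.35] [-0.21  0.63  6.12]
64 False [500.2   20.29  64.44] [ 0.55 -0.61  6.14]
True
[500.30041325  20.24707477  64.26842707] [-2.23588441 -0.06641989  7.0602454 ] 30.002311170101166 9.575764935359725 14.075
```

Run:
```python
from h import *
from bench import robot
import pickle
for z in(63.5,63,62.5,62):
    s=robot.move_linear([*BAY,z],speed=10,f_stop=15);robot.sleep(.3)
    F=robot.current_contact_force();print(z,s,robot.current_tcp_pos().round(2),F.round(2))
    if s or F[2]>13: break
s=robot.get_image("scene");w=robot.get_image("wrist")
p=proj(s,[*BAY,60]).astype(int)
cv2.imwrite("pics/end.png",np.hstack([cv2.resize(w["img"],(400,420)),cv2.resize(s["img"][p[1]-60:p[1]+60,p[0]-57:p[0]+57],(400,420))]))
print(robot.current_t())
```

```text
63.5 False [500.12  20.26  64.1 ] [-1.17  0.15  8.54]
63 False [500.17  20.25  64.08] [-1.66  0.9  11.76]
62.5 False [500.24  20.25  64.07] [-3.26 -0.14 17.03]
15.8417
```

View pics/end.png

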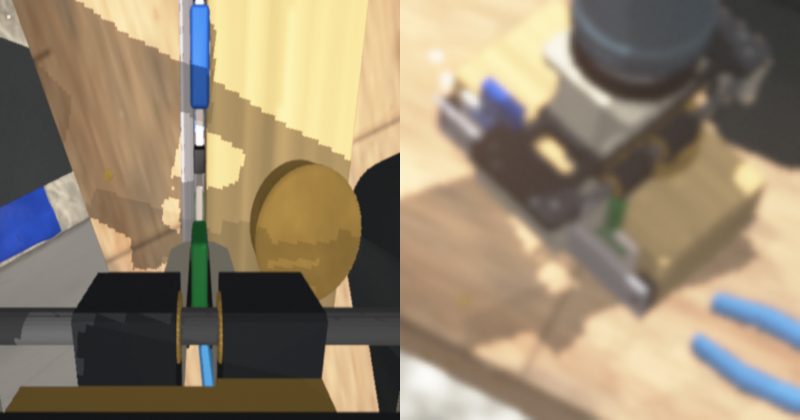

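The TCP stays at 64.1 mm while the force rises to 17 N, so the holder is on the hard stop. The pictures show it in the bay behind the lip, level with the blue one, and the tin has not been touched. Handing in.

```bash
python3 -c "
from bench import robot
print(robot.current_contact_force(),robot.hand_in())"
```

```text
the job is handed in; nothing more can be done
[-3.6514169   0.29451788 18.00407136] None
```

The green holder is in the empty bay, gripped and pressed against the hard stop with about 18 N; I handed the job in at about 16 s, and no verdict was returned.

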